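# Load the sprung, leaning sanding spindle

## Robot

A 6-joint arm with a two-finger parallel gripper is mounted at the origin on a cart in front of the work surface, level with it; the furniture and walls round the work are solid. World frame = base frame: x ahead of the robot, y to its left, z up, the work surface at z = 0. Lengths are in mm, angles in rad, forces in N, time in s.
With the tool pointing down it reaches from about 250 to 800 mm from the base axis. Payload 8.5 kg.
Tool frame: the origin (TCP) lies between the finger pads; the fingertips stand 22 mm ahead of it and the grasp point (between the pads) lies 3 mm ahead of it; z points along the fingers, x is the direction in which the jaws open and shut, and the axes are right-handed (so a half turn about z gives the same grasp; the last joint's range is limited). The gripper opens to 85 mm and grips with 20 to 120 N. Pads are 22 mm wide; open, the fingers measure 114 mm over their backs; the gripper's body (76 mm by 85 mm) begins 54 mm behind the grasp point. The pads swing forward as they close: fully open they stand 13 mm farther back than shut.
Start: joints at [-1.203, 0.238, -0.013, 1.319, 0, 1.571], TCP at [188.754, -489.85, 253.276] pointing down, gripper open.
Joint ranges: [-2.66, 2.66], [-1.03, 1.9], [-1.14, 1.46], [-1.82, 2.27], [-1.45, 1.34], [-3.14, 3.14]. Speed limits (rad/s): [2.22, 2.22, 2.79, 3.14, 3.14, 3.14].

## Interface

Orientations are given as a unit quaternion [x, y, z, w].
In Python, from rig import sense, grab_frame, sign_off gives the robot as it stands.
- The arm moves only by the tool send_rows, never from a script. Its argument "rows" is a list of rows, each a list of 7 numbers: the shift along the world's x, y, z each as a share of 20 cm, from -1 to 1, then the turn, a rotation vector about the world's x, y, z each as a share of 5 degrees, from -1 to 1, then the gripper command: -1 is fully open, 1 is shut, values between are in proportion. In form: [[tx, ty, tz, rx, ry, rz, hand], ...]. A call has 1 to 20 rows; each row shifts and turns the commanded pose from where the row before left it; what a row does not reach is not made up. A row lasts 1/10 s, in which the tool goes at most 50 mm and 8.59 degrees, less where a joint would pass 70% of its speed; a pose out of reach is approached as far as the arm can. A call with a number of a shift or a turn outside -1 to 1 is refused whole. A call with a gripper value outside its range is refused whole. The fingers move at their own pace and stop on an object; "grip_force" is the grip in N (left out, the last holds). Time passes only in rows, so rows that do not move let the fingers close. It gives the time, the measured TCP pose, the force and the opening at its end, in the units of the state.
- sense(): the state, without advancing time (a new reading comes with each control period).
- grab_frame(name): name is "scene" or "top"; returns a dict with "frame" (480x640x3 uint8, blue, green, red), "K" (3x3 intrinsics, pixels), "k1" (the pictures are not rectified: a ray, as slopes to the right and down, at radius r is drawn at 1 + k1 r^2 times it, then the intrinsics apply), "pose" (4x4, takes a point from camera to world coordinates). Camera axes: x right, y up, looking along -z (the intrinsics and any distortion apply to the point x, -y, -z); pixel columns grow to the right and rows downward; lengths in mm; the calibration is good to about 2 mm. A picture is of the moment at which its call begins. There is no depth.
- sign_off(): hands the job in, once; it reports no verdict.
The state is a dict: "time_s": time; "joint_pos": joint angles; "joint_vel": joint speeds; "joint_efforts": joint torques, N m; "tool_pos": TCP position; "tool_rot": TCP orientation; "ft_force": force on the tool from outside, world axes, zero at the start; "ft_torque": the same for the moment, N m; "gripper_width": opening from 0.0 (shut) to 1.0 (fully open).
Only numpy, scipy, OpenCV 4.12 (cv2) and the standard library are available. Lean on these libraries where they do the work, as an engineer would, in place of code of your own. Each camera call takes 0.05 s, during which the arm holds its last target. There are 200 camera calls.

## Task

Load the leaning spindle on the stand. First slide the plain spacer tube down onto the spring seat, then the rubber-tyred drum down onto the tube; last put the locking cap over the hammer-shaped spindle head, push it down against the spring without forcing it, give it a quarter turn (either way) and let it rise until it locks in its notch, so that the whole stack stays clamped on the compressed spring when you let go. Leave the grease tub, the pliers and the caliper where they are.

Things in the scene. Friction and masses are not known exactly. Their poses are not given: they have to be found in the camera images.
- spindle: Fixed steel spindle on a grey stand, leaning 30 deg from vertical, top towards the robot side; does not turn. Origin on its axis, 56 mm above the worktop; z up along the axis, y level. Along z (mm): top of a 60 mm wide spring seat at 35 (unloaded); 32 mm thick shaft to 94; cone; 24 mm thick shaft 100 to 133; cone; 10 mm neck 140 to 155; then the head.
- head (a point): Underside of the spindle's hammer head, on the axis (z = 155 mm of the spindle). The head is a bar 24 mm long along the spindle's x and 10 mm wide along its y, with a rounded top 12 mm above this point.
- seat (a joint): Travel of the spring seat down the spindle axis, in m: 0 unloaded, stop at 0.013. The spring pushes up with 7 N at 0 and 0.9 N more for each mm; the parts' weight alone does not move it. With the stack on, the cap can turn only while the seat is in by 8 to 13 mm; locked in its notch it rests at about 5 mm.
- sleeve: Spacer tube: plain aluminium tube, 52 mm outside, 36 mm bore, 80 mm long, 0.18 kg, standing upright on the worktop. Origin at the centre of its lower end, z up along its axis. It fits over the thick shaft and stands on the spring seat (origin then at z = 35 mm of the spindle, top at 115); let go part way down, it slides home by itself.
- drum: Sanding drum: black rubber tyre on a steel hub, 64 mm outside, 28 mm bore, 40 mm long, 0.2 kg, standing upright. Origin at the centre of its lower end, z up along its axis. It passes the head and the upper shaft, not the thick shaft, and stands on the tube's top (origin then at z = 115 mm of the spindle, top at 155).
- cap: Locking cap, upright, 0.12 kg: round body 56 mm wide, 36 mm high, grip bar on top. Origin at its underside's centre, z up. Slot in its 8 mm thick floor: 29 mm along x, 14 mm along y; above it a hollow 40 mm wide, 31 mm up from the underside, where the head can turn. On the floor's upper side a notch, 16 mm wide, 3 mm deep, runs along y: the head locks there, within 12 deg of a quarter turn.
- cap_grip (a point): Middle of the cap's dark grip bar, 52 mm above the cap's underside. The bar is 62 mm long along the cap's x (in line with the slot), 22 mm wide along y, and reaches from 36 to 70 mm above the underside.
- grease_tub: Bystander: round grease tub, 69 mm diameter, 86 mm high, origin at its underside's centre. Leave it alone.
- pliers: Bystander: pliers with red handles lying flat, 156 x 56 x 12 mm, origin at the centre of the underside. Leave them alone.
- caliper: Bystander: steel caliper lying flat, 200 x 80 x 13 mm, origin at the centre of the underside. Leave it alone.
Not all that is in view belongs to the job. What is shaped like the drum but turquoise is not meant.

How it is judged:
By the outcome, as a careful person would: the job done as asked, in the order asked, and still so for the second after the job is handed in, with the robot touching nothing.
It also fails if it takes over 72 s, if anything falls off the work surface, if the arm or the gripper's body presses on something with over 40 N, if the wrist force passes 120 N, or if a joint passes its speed limit or range.

## Working session

There is one attempt and no reset: what is moved stays moved. The work goes in short steps, Python scripts to look and compute and a tool call to move; the robot and the scene stay as the last step left them, time stands still between calls to the robot, and variables do not carry over. Pictures are saved under pics/ and viewed, about 8 in all and at most 12, crops included, and the job is handed in when it is done.

Besides the shell and the picture viewer there is one more tool, called after ">>>" by a JSON object that holds its "method" and its "body". send_rows: Moves the arm, as the interface text tells. Shift numbers are shares of 20 cm and turn numbers shares of 5 degrees, none past 1 either way. Its arguments: {"type":"object","properties":{"rows":{"type":"array","items":{"type":"array","items":{"type":"number"}}},"grip_force":{"type":"number"}},"required":["rows"]}

```bash
mkdir -p pics; ls
python3 - <<'E'
from rig import *
import cv2,numpy as np
np.set_printoptions(suppress=True,precision=3)
print(sense())
for n in("scene","top"):
    g=grab_frame(n); cv2.imwrite(f"pics/{n}0.png",g["frame"]); print(n,g["K"],g["k1"],g["pose"])
E
```

```text
pics
{'time_s': 0.0, 'joint_pos': array([-1.203,  0.239, -0.014,  1.319,  0.   ,  1.571]), 'joint_vel': array([-0.   , -0.001, -0.001, -0.001, -0.001,  0.001]), 'joint_efforts': array([  0.   , -53.878,  34.644,   0.018,   0.   ,  -0.   ]), 'tool_pos': array([ 188.642, -489.515,  252.659]), 'tool_rot': array([ 0.824, -0.566, -0.001, -0.   ]), 'ft_force': array([-0.292, -0.094, -0.524]), 'ft_torque': array([0.036, 0.024, 0.034]), 'gripper_width': 0.9994806682770635}
scene [[473.186   0.    325.178]
 [  0.    473.186 234.141]
 [  0.      0.      1.   ]] -0.022987317913491637 [[  -0.504    0.539   -0.675 -240.653]
 [  -0.864   -0.325    0.386  459.951]
 [  -0.012    0.777    0.629  848.124]
 [   0.       0.       0.       1.   ]]
top [[582.495   0.    319.409]
 [  0.    582.495 239.652]
 [  0.      0.      1.   ]] -0.14452877191418734 [[   0.003    0.999   -0.054  438.866]
 [  -1.       0.004    0.004   23.39 ]
 [   0.004    0.054    0.999 1554.689]
 [   0.       0.       0.       1.   ]]
```

View pics/scene0.png

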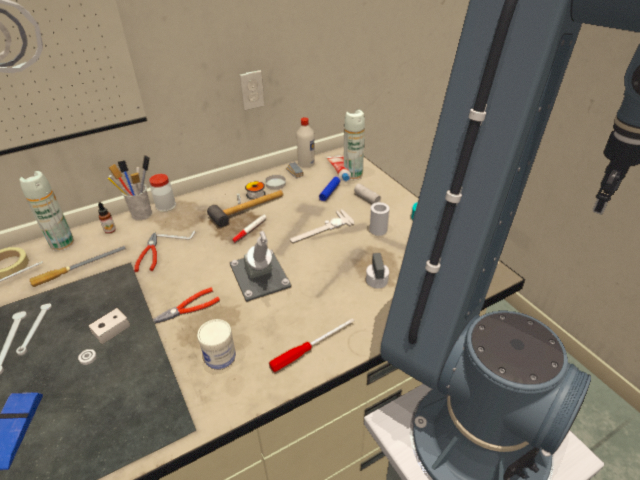

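View pics/top0.png

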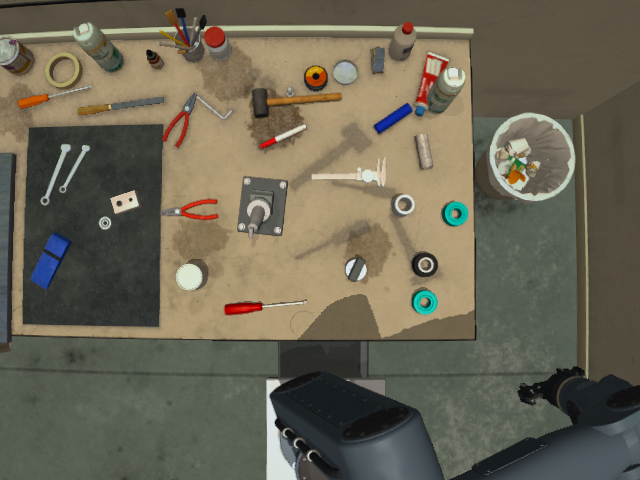

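The top view shows the stand at about (262,207), the tube at (403,204) and the cap at (356,269). There are three drum-shaped parts: a black tyre at (425,265) and turquoise ones at (455,213) and (425,302). Only the black one fits the description. An enlarged crop should confirm it.

```bash
cat > h.py <<'E'
from rig import *
import cv2,numpy as np
from scipy.spatial.transform import Rotation as R
np.set_printoptions(suppress=True,precision=3)
def ray(g,px):
    K=g["K"]; p=cv2.undistortPoints(np.array([[px]],float),K,np.array([g["k1"],0,0,0,0.]))[0,0]
    T=np.array(g["pose"]); return T[:3,3],T[:3,:3]@np.array([p[0],-p[1],-1])
def plane(g,px,z):
    o,d=ray(g,px); return o+d*(z-o[2])/d[2]
def proj(g,P):
    T=np.array(g["pose"]); c=(np.atleast_2d(P)-T[:3,3])@T[:3,:3]; c=c*[1,-1,-1]
    return cv2.projectPoints(c,np.zeros(3),np.zeros(3),g["K"],np.array([g["k1"],0,0,0,0.]))[0][:,0]
def two(g1,p1,g2,p2):
    o1,d1=ray(g1,p1);o2,d2=ray(g2,p2)
    s=np.linalg.lstsq(np.c_[d1,-d2],o2-o1,rcond=None)[0]
    a,b=o1+s[0]*d1,o2+s[1]*d2
    return (a+b)/2,np.linalg.norm(a-b)
E
python3 - <<'E'
from h import *
t=grab_frame("top");s=grab_frame("scene")
a=cv2.resize(t["frame"][170:320,230:480],None,fx=3.2,fy=3.2,interpolation=cv2.INTER_CUBIC)
cv2.imwrite("pics/ct.png",a)
b=cv2.resize(s["frame"][190:310,220:400],None,fx=4.4,fy=4.4,interpolation=cv2.INTER_CUBIC)
cv2.imwrite("pics/cs.png",b)
for n,p,z in(("sleeve",(403,204),80),("drum",(425,265),40),("cap",(356,269),70),("stand",(262,207),5),("head",(251,233),200)):print(n,plane(t,p,z))
E
```

```text
sleeve [ 610.237 -195.202   80.   ]
drum [ 455.094 -258.307   40.   ]
cap [444.23  -75.565  70.   ]
stand [609.236 171.668   5.   ]
head [526.751 178.161 200.   ]
```

View pics/ct.png

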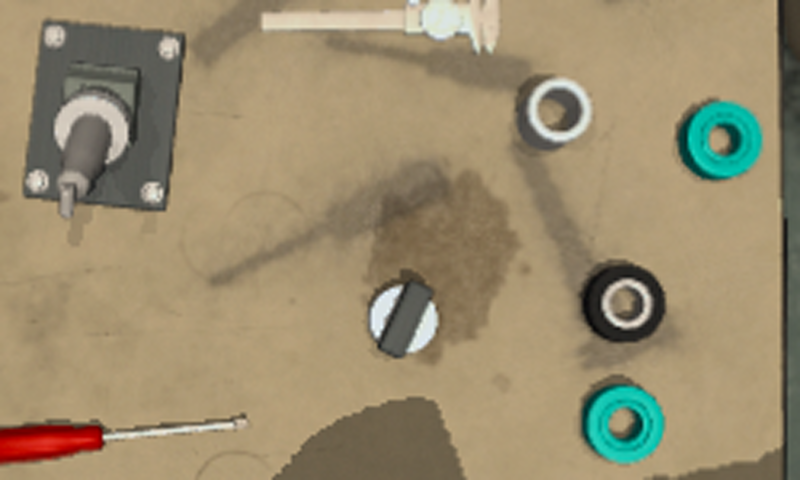

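View pics/cs.png

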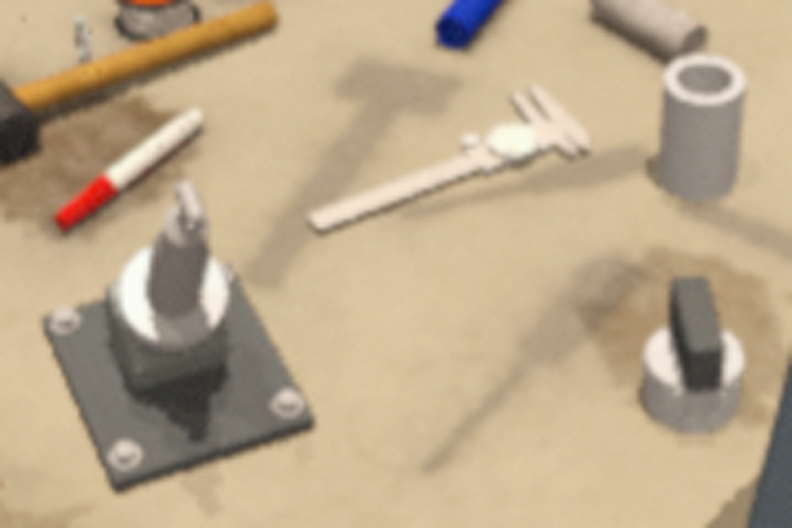

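The crops confirm the black drum at top (425,265). The cap's bar runs steeply in the top view, and the head's bar lies in the lean plane. Next I'll measure the spindle from both views.

Run:
```python
from h import *
t=grab_frame("top");s=grab_frame("scene")
T=lambda x,y:(x/3.2+230-.34,y/3.2+170-.34)
S=lambda x,y:(x/4.4+220-.39,y/4.4+190-.39)
b=[plane(t,T(*p),8)for p in((55,36),(169,47),(153,192),(37,181))]
b2=[plane(s,S(*p),8)for p in((64,321),(288,402),(125,453))]
print(np.array(b),np.mean(b,0));print(np.array(b2),(b2[1]+b2[0])/2)
e=[b[0]-b[3],b[1]-b[2]];print([np.degrees(np.arctan2(v[1],v[0]))for v in e]); v=b[0]-b[1];print(np.degrees(np.arctan2(v[1],v[0])))
print("head",two(t,T(66,200),s,S(189,208)),"seat",two(t,T(92,130),s,S(172,296)))
print("headtop@195",plane(t,T(66,200),192),plane(s,S(189,208),192),"seat",plane(t,T(92,130),86),plane(s,S(172,296),86))
print("sleeve",two(t,T(559,111),s,S(705,80)))
print("sleeve80",plane(t,T(559,111),80),plane(s,S(705,80),80))
print("drum40",plane(t,T(626,303),40))
# cap bar via mask
g=cv2.cvtColor(t["frame"],cv2.COLOR_BGR2GRAY)[250:290,340:375]
m=(g<100).astype(np.uint8); n,l,st,c=cv2.connectedComponentsWithStats(m); i=1+np.argmax(st[1:,4]);print(st[i],c[i]+[340,250])
r=cv2.minAreaRect(cv2.findContours((l==i).astype(np.uint8),0,1)[0][0]);print(r)
bx=cv2.boxPoints(r)+[340,250]; print(np.array([plane(t,q,70) for q in bx]))
print("cap",plane(t,np.array(r[0])+[340,250],70))
```

```text
[[679.208 212.92    8.   ]
 [670.039 117.132   8.   ]
 [548.362 129.496   8.   ]
 [557.242 226.475   8.   ]] [613.713 171.506   8.   ]
[[681.746 210.828   8.   ]
 [550.887 126.163   8.   ]
 [561.523 222.485   8.   ]] [616.317 168.495   8.   ]
[np.float64(-6.341362394085067), np.float64(-5.8019405846632415)]
84.53223783757136
head (array([528.976, 180.202, 189.869]), np.float64(1.8221246449577204)) seat (array([592.348, 173.045,  79.13 ]), np.float64(1.3553221231482515))
headtop@195 [529.241 180.78  192.   ] [525.947 180.35  192.   ] seat [591.935 172.958  86.   ] [584.517 175.044  86.   ]
sleeve (array([ 609.017, -200.053,   77.165]), np.float64(2.3528513638730093))
sleeve80 [ 609.366 -198.661   80.   ] [ 605.282 -198.632   80.   ]
drum40 [ 456.799 -259.067   40.   ]
[  5   4  21  28 276] [355.609 266.957]
((13.200000762939453, 16.600000381469727), (16.994117736816406, 26.832815170288086), 26.56505012512207)
[[ 429.351  -33.774   70.   ]
 [ 490.607  -64.288   70.   ]
 [ 471.328 -103.144   70.   ]
 [ 410.112  -72.548   70.   ]]
cap [450.325 -68.413  70.   ]
```

The spindle leans towards azimuth ~174°. The origin is at about (609.5,171,56) and the head at about (532,179,190). I'll go above the tube while turning the tool to azimuth +84°, so the jaws lie along the spindle's y and joint 6 stays mid-range.

>>> {"method": "send_rows", "body": {"rows": [[0.105,0.073,0,0,0,1,-1],[0.105,0.073,0,0,0,1,-1],[0.105,0.073,0,0,0,1,-1],[0.105,0.073,0,0,0,1,-1],[0.105,0.073,0,0,0,1,-1],[0.105,0.073,0,0,0,1,-1],[0.105,0.073,0,0,0,1,-1],[0.105,0.073,0,0,0,1,-1],[0.105,0.073,0,0,0,1,-1],[0.105,0.073,0,0,0,1,-1],[0.105,0.073,0,0,0,1,-1],[0.105,0.073,0,0,0,1,-1],[0.105,0.073,0,0,0,1,-1],[0.105,0.073,0,0,0,1,-1],[0.105,0.073,0,0,0,1,-1],[0.105,0.073,0,0,0,1,-1],[0.105,0.073,0,0,0,1,-1],[0.105,0.073,0,0,0,1,-1],[0.105,0.073,0,0,0,1,-1],[0.105,0.073,0,0,0,1,-1]], "grip_force": 40}}

```text
time_s: 2.3
tool_pos: [609.5, -197.1, 253.1]
tool_rot: [0.963, 0.27, -0.0, -0.0]
ft_force: [-0.2, 0.6, -0.7]
gripper_width: 1.002
```

>>> {"method": "send_rows", "body": {"rows": [[0,0,-0.05,0,0,1,-1],[0,0,-0.05,0,0,1,-1],[0,0,-0.05,0,0,1,-1],[0,0,-0.05,0,0,1,-1],[0,0,-0.05,0,0,1,-1],[0,0,-0.05,0,0,1,-1],[0,0,-0.05,0,0,1,-1],[0,0,-0.05,0,0,1,-1],[0,0,-0.05,0,0,1,-1],[0,0,-0.05,0,0,1,-1],[0,0,0,0,0,0.6,-1],[0,0,0,0,0,0,-1]]}}

```text
time_s: 3.5
tool_pos: [608.5, -197.8, 152.8]
tool_rot: [0.742, 0.67, -0.0, -0.0]
ft_force: [0.3, -0.3, 0.2]
gripper_width: 0.999
```

Run:
```python
from h import *
s=sense();print(s["time_s"],s["tool_pos"],s["joint_pos"],R.from_quat(s["tool_rot"]).as_matrix())
t=grab_frame("top");cv2.imwrite("pics/t1.png",cv2.resize(t["frame"][140:320,220:500],None,fx=2.8,fy=2.8,interpolation=cv2.INTER_CUBIC))
```

```text
3.5 [ 608.524 -197.784  152.765] [-0.314  0.479  0.092  1.184 -0.    -0.211] [[ 0.103  0.995 -0.001]
 [ 0.995 -0.103  0.   ]
 [ 0.    -0.001 -1.   ]]
```

View pics/t1.png

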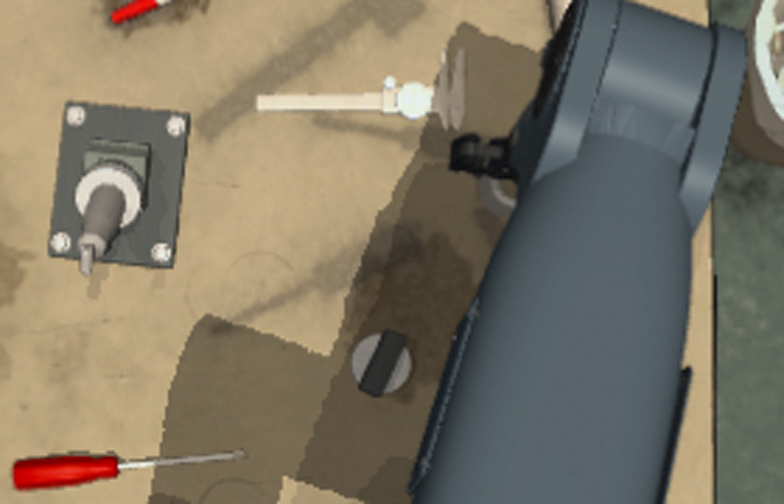

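The arm hides the tube in the top view; the left finger shows at crop (480,155), next to the tube rim. The pose agrees with the measurement, so I'll descend and grasp.

>>> {"method": "send_rows", "body": {"rows": [[0,0,-0.05,0,0,0,-1],[0,0,-0.05,0,0,0,-1],[0,0,-0.05,0,0,0,-1],[0,0,-0.05,0,0,0,-1],[0,0,-0.05,0,0,0,-1],[0,0,-0.05,0,0,0,-1],[0,0,-0.05,0,0,0,-1],[0,0,-0.05,0,0,0,-1],[0,0,-0.05,0,0,0,-1],[0,0,0,0,0,0,-1],[0,0,0,0,0,0,1],[0,0,0,0,0,0,1],[0,0,0,0,0,0,1],[0,0,0,0,0,0,1],[0,0,0,0,0,0,1],[0,0,0,0,0,0,1],[0,0,0,0,0,0,1]]}}

```text
time_s: 5.25
tool_pos: [609.2, -198.0, 64.1]
tool_rot: [0.743, 0.67, 0.0, 0.001]
ft_force: [-0.0, 0.2, 6.6]
gripper_width: 0.588
```

Run:
```python
from h import *
s=sense();print(s["time_s"],s["tool_pos"],s["ft_force"],s["gripper_width"]*85)
t=grab_frame("scene");cv2.imwrite("pics/s2.png",cv2.resize(t["frame"][150:320,200:480],None,fx=2.8,fy=2.8,interpolation=cv2.INTER_CUBIC))
```

```text
5.25 [ 609.228 -198.001   64.054] [-0.047  0.24   6.633] 49.99698911365666
```

View pics/s2.png

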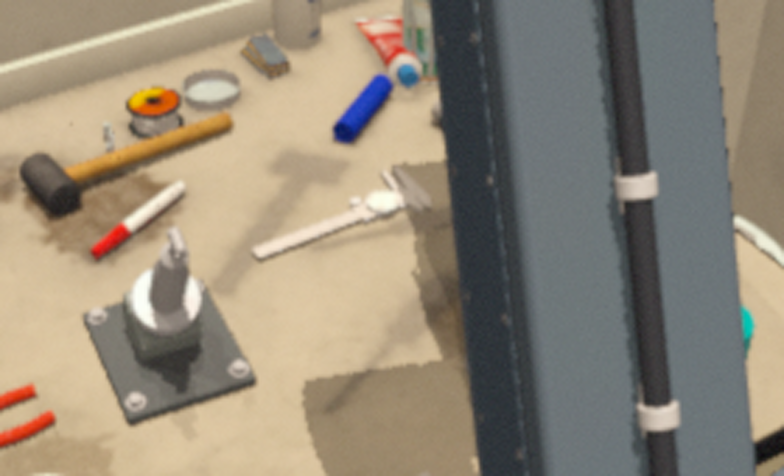

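The jaws closed to 50 mm, so the tube is held, but the arm hides it here as well. Next I'll lift it, carry it to a stand-off up the spindle axis and tilt it 30°.

>>> {"method": "send_rows", "body": {"rows": [[0,0,0.18,0,0,0,1],[0,0,0.18,0,0,0,1],[0,0,0.18,0,0,0,1],[0,0,0.18,0,0,0,1],[0,0,0.18,0,0,0,1],[0,0,0.18,0,0,0,1],[0,0,0.18,0,0,0,1],[-0.057,0.148,0,0,0,0,1],[-0.057,0.148,0,0,0,0,1],[-0.057,0.148,0,0,0,0,1],[-0.057,0.148,0,0,0,0,1],[-0.057,0.148,0,-0.079,-0.746,0,1],[-0.057,0.148,0,-0.079,-0.746,0,1],[-0.057,0.148,0,-0.079,-0.746,0,1],[-0.057,0.148,0,-0.079,-0.746,0,1],[-0.057,0.148,0,-0.079,-0.746,0,1],[-0.057,0.148,0,-0.079,-0.746,0,1],[-0.057,0.148,0,-0.079,-0.746,0,1],[-0.057,0.148,0,-0.079,-0.746,0,1],[0,0,0,0,0,0,1]]}}

```text
time_s: 7.3
tool_pos: [469.0, 160.1, 314.3]
tool_rot: [0.716, 0.649, 0.174, 0.192]
ft_force: [-0.2, -0.8, -1.6]
gripper_width: 0.589
```

>>> {"method": "send_rows", "body": {"rows": [[0,0,0,0,0,0,1],[0,0,0,0,0,0,1]]}}

```text
time_s: 7.5
tool_pos: [472.2, 156.9, 315.3]
tool_rot: [0.718, 0.647, 0.173, 0.193]
ft_force: [0.7, -0.3, -1.9]
gripper_width: 0.591
```

Run:
```python
from h import *
s=sense();print(s["time_s"],s["tool_pos"],s["joint_pos"],s["ft_force"],s["gripper_width"]*85);print(R.from_quat(s["tool_rot"]).as_matrix())
t=grab_frame("top");a=cv2.resize(t["frame"][150:300,200:320],None,fx=3.3,fy=3.3,interpolation=cv2.INTER_CUBIC)
u=grab_frame("scene");b=cv2.resize(u["frame"][150:300,200:320],None,fx=3.3,fy=3.3,interpolation=cv2.INTER_CUBIC)
cv2.imwrite("pics/b3.png",np.hstack([a,b]))
```

```text
7.5 [472.157 156.93  315.261] [ 0.48  -0.135 -0.389  0.869 -0.28   0.519] [ 0.654 -0.252 -1.91 ] 50.230538980751575
[[ 0.104  0.862  0.497]
 [ 0.995 -0.089 -0.053]
 [-0.001  0.5   -0.866]]
```

View pics/b3.png

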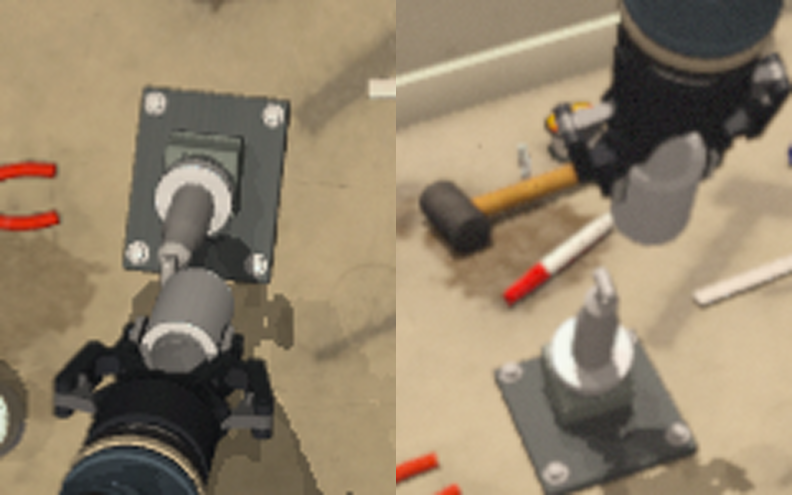

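The tube is held square to the spindle axis, with its bottom at top crop (190,300). It is about 30 mm off sideways because some rows fell short. I'll correct that to just above the head.

>>> {"method": "send_rows", "body": {"rows": [[0,0.034,0,0,0,0,1],[0,0.034,0,0,0,0,1],[0.02,0.034,-0.06,0,0,0,1],[0.02,0.034,-0.06,0,0,0,1],[0.02,0,-0.06,0,0,0,1],[0.02,0,-0.06,0,0,0,1],[0,0,0,0,0,0,1],[0,0,0,0,0,0,1]]}}

```text
time_s: 8.4
tool_pos: [488.1, 184.6, 267.3]
tool_rot: [0.718, 0.647, 0.173, 0.193]
ft_force: [-0.7, 0.9, -1.9]
gripper_width: 0.588
```

```bash
cat >> h.py <<'E'
O=np.array([609.5,171.1,56]);A=np.array([-.497,.0525,.866]);Y=np.array([.1045,.9945,0]);X=np.cross(Y,A)
def cyl(c,r,n=24):
    th=np.linspace(0,2*np.pi,n+1); return c+r*(np.outer(np.cos(th),X)+np.outer(np.sin(th),Y))
def overlay(name,rings,box,f,fn=None):
    g=grab_frame(name);x,y=box[:2];im=cv2.resize(g["frame"][y:box[3],x:box[2]],None,fx=f,fy=f,interpolation=cv2.INTER_CUBIC)
    for P,col in rings:
        q=(proj(g,P)+.5-[x,y])*f-.5
        cv2.polylines(im,[np.round(q).astype(int)],False,col,1)
    return im
E
python3 - <<'E'
from h import *
s=sense();p=s["tool_pos"];print(s["time_s"],p,"along/lat",(p-O)@A,(p-O)@X,(p-O)@Y)
z=R.from_quat(s["tool_rot"]).as_matrix()[:,2]
r=[(cyl(p+z*64,26),(0,0,255)),(cyl(p-z*16,26),(0,0,255)),(cyl(O+35*A,30),(0,200,0)),(cyl(O+94*A,16),(0,200,0)),(O+np.outer([35,167],A),(255,0,255)),(O+155*A+np.outer([-12,12],X),(255,255,0))]
a=overlay("top",r,(210,170,310,280),4);b=overlay("scene",r,(230,180,330,290),4)
cv2.imwrite("pics/b4.png",np.hstack([a,b]))
E
```

```text
8.4 [488.059 184.632 267.261] along/lat 244.01876066679617 -0.2362575292006465 0.7665109788673466
```

View pics/b4.png

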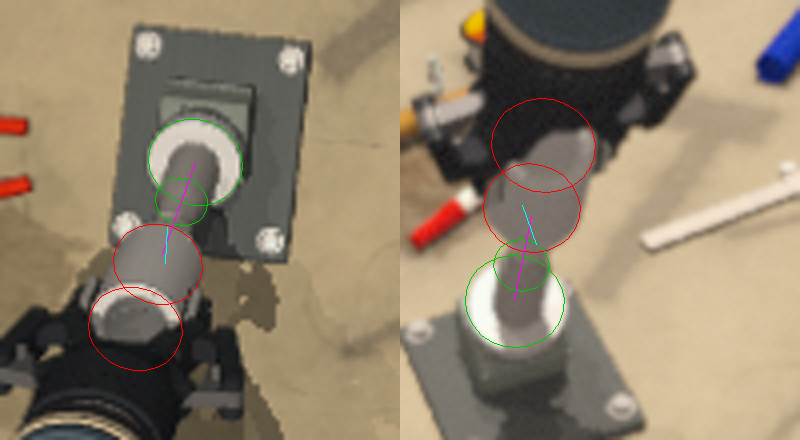

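The overlay agrees with both images: seat ring, axis and tube rings are within ~1 mm. I'll insert the tube along the axis in steps.

>>> {"method": "send_rows", "body": {"rows": [[0.025,-0.006,-0.0433,0,0,0,1],[0.025,-0.0026,-0.0433,0,0,0,1],[0.025,-0.0026,-0.0433,0,0,0,1],[0.025,-0.0026,-0.0433,0,0,0,1],[0.025,-0.0026,-0.0433,0,0,0,1],[0.025,-0.0026,-0.0433,0,0,0,1],[0.025,-0.0026,-0.0433,0,0,0,1],[0,0,0,0,0,0,1]]}}

```text
time_s: 9.3
tool_pos: [522.9, 179.8, 205.0]
tool_rot: [0.718, 0.647, 0.172, 0.192]
ft_force: [-0.6, -0.6, -1.6]
gripper_width: 0.589
```

>>> {"method": "send_rows", "body": {"rows": [[0.0125,-0.0013,-0.0216,0,0,0,1],[0.0125,-0.0013,-0.0216,0,0,0,1],[0.0125,-0.0013,-0.0216,0,0,0,1],[0.0125,-0.0013,-0.0216,0,0,0,1],[0.0125,-0.0013,-0.0216,0,0,0,1],[0,0,0,0,0,0,1]]}}

```text
time_s: 9.9
tool_pos: [535.3, 178.8, 184.1]
tool_rot: [0.717, 0.647, 0.172, 0.192]
ft_force: [-1.0, 0.8, -3.8]
gripper_width: 0.588
```

>>> {"method": "send_rows", "body": {"rows": [[0.0125,-0.0013,-0.0216,0,0,0,1],[0.0125,-0.0013,-0.0216,0,0,0,1],[0.0125,-0.0013,-0.0216,0,0,0,1],[0.0125,-0.0013,-0.0216,0,0,0,1],[0.0125,-0.0013,-0.0216,0,0,0,1],[0,0,0,0,0,0,1],[0,0,0,0,0,0,1]]}}

```text
time_s: 10.6
tool_pos: [547.5, 177.5, 162.7]
tool_rot: [0.717, 0.647, 0.172, 0.192]
ft_force: [-3.4, 2.2, -6.4]
gripper_width: 0.59
```

Run:
```python
from h import *
s=sense();p=s["tool_pos"];print(s["time_s"],p,s["ft_force"],s["ft_torque"],"along/lat",(p-O)@A,(p-O)@X,(p-O)@Y)
```

```text
10.6 [547.536 177.484 162.67 ] [-3.394  2.234 -6.366] [0.465 1.637 0.179] along/lat 123.50686342190491 -0.6346982554414741 -0.12596944141187805
```

>>> {"method": "send_rows", "body": {"rows": [[0,0,0,0,0,0,-1],[0,0,0,0,0,0,-1],[0,0,0,0,0,0,-1],[0,0,0,0,0,0,-1],[0,0,0,0,0,0,-1],[0,0,0,0,0,0,-1],[-0.05,0.0052,0.0866,0,0,0,-1],[-0.05,0.0052,0.0866,0,0,0,-1],[-0.05,0.0052,0.0866,0,0,0,-1],[-0.05,0.0052,0.0866,0,0,0,-1],[-0.05,0.0052,0.0866,0,0,0,-1],[-0.05,0.0052,0.0866,0,0,0,-1],[-0.05,0.0052,0.0866,0,0,0,-1],[-0.05,0.0052,0.0866,0,0,0,-1],[0,0,0,0,0,0,-1]]}}

```text
time_s: 12.1
tool_pos: [468.1, 186.5, 304.6]
tool_rot: [0.717, 0.646, 0.175, 0.193]
ft_force: [-0.1, 0.5, 0.3]
gripper_width: 1.004
```

Run:
```python
from h import *
s=sense();p=s["tool_pos"];print(s["time_s"],p,s["ft_force"])
r=[(cyl(O+35*A,26),(0,0,255)),(cyl(O+115*A,26),(0,0,255)),(O+155*A+np.outer([-12,12],X),(255,255,0))]
a=overlay("top",r,(210,170,310,280),4);b=overlay("scene",r,(230,180,330,290),4)
cv2.imwrite("pics/b5.png",np.hstack([a,b]))
```

```text
12.1 [468.149 186.538 304.57 ] [-0.144  0.462  0.299]
```

View pics/b5.png

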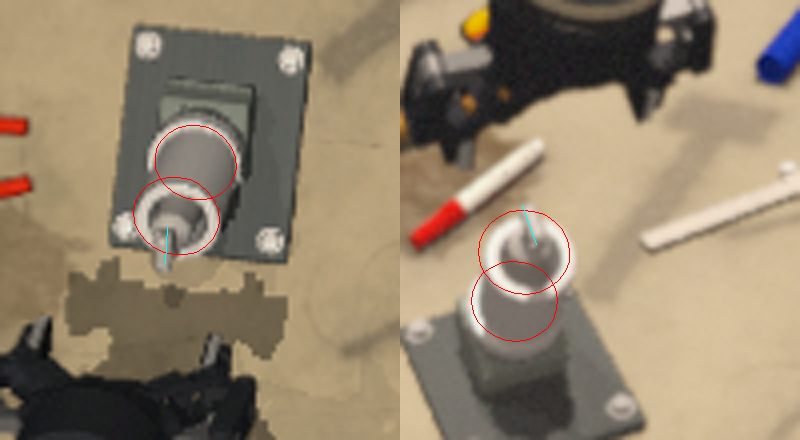

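The tube is seated: its lower and upper rims match the drawn rings at z = 35 and 115 within a pixel or two. Next I'll refine the drum and cap from the first top picture.

Run:
```python
from h import *
t=grab_frame("top");im=cv2.imread("pics/top0.png");h=cv2.cvtColor(im,cv2.COLOR_BGR2HSV)
def big(m,x,y,w,hh):
    m=m[y:y+hh,x:x+w].astype(np.uint8);n,l,st,c=cv2.connectedComponentsWithStats(m);i=1+np.argmax(st[1:,4])
    k=cv2.findContours((l==i).astype(np.uint8),cv2.RETR_EXTERNAL,1)[0][0]+[x,y];return k.astype(np.float32),c[i]+[x,y],st[i,4]
k,c,n=big(h[...,2]<75,405,245,42,42);e=cv2.minEnclosingCircle(k);print("tyre",e,c,n,plane(t,e[0],40),plane(t,e[0],20))
m=(h[...,2]>130)&(h[...,1]<70)
k,c,n=big(m,412,252,26,26);e=cv2.minEnclosingCircle(k);print("hub",e,n,plane(t,e[0],40))
v=m[245:295,335:380].astype(np.uint8)*255;ys,xs=np.nonzero(v);e=cv2.minEnclosingCircle(np.c_[xs+335,ys+245].astype(np.float32));print("capdisc",e,len(xs),plane(t,e[0],36))
k,c,n=big(h[...,2]<110,335,245,45,50);r=cv2.minAreaRect(k);print("bar",r,n,c,plane(t,r[0],70),plane(t,c,70))
bx=cv2.boxPoints(r);P=np.array([plane(t,q,70) for q in bx]);print(P)
cv2.imwrite("pics/c6.png",cv2.resize(im[240:300,325:450],None,fx=6,fy=6,interpolation=cv2.INTER_NEAREST))
```

```text
tyre ((424.0, 264.0), 13.341764450073242) [423.073 264.282] 301 [ 457.703 -255.677   40.   ] [ 457.951 -259.362   20.   ]
hub ((425.4925231933594, 264.3432922363281), 7.673630714416504) 108 [ 456.811 -259.615   40.   ]
capdisc ((355.9146423339844, 269.5243835449219), 10.92063045501709) 167 [442.986 -77.61   36.   ]
bar ((353.2000427246094, 266.60003662109375), (16.994117736816406, 26.832815170288086), 26.56505012512207) 279 [355.566 267.018] [450.325 -68.413  70.   ] [449.276 -74.453  70.   ]
[[ 429.35   -33.774   70.   ]
 [ 490.607  -64.289   70.   ]
 [ 471.328 -103.144   70.   ]
 [ 410.112  -72.548   70.   ]]
```

View pics/c6.png

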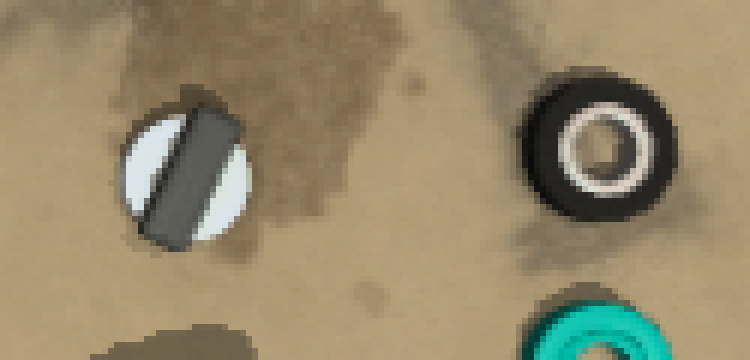

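The crop shows the tyre hub centre at about crop (606,150), which gives a drum position of (456.8,−259.4). The cap disc is at crop (186,178), giving (443,−77.5), with its bar at azimuth ~−21°. On to the drum.

>>> {"method": "send_rows", "body": {"rows": [[-0.003,-0.1174,-0.0276,0.0625,0.6,0,-1],[-0.003,-0.1174,-0.0276,0.0625,0.6,0,-1],[-0.003,-0.1174,-0.0276,0.0625,0.6,0,-1],[-0.003,-0.1174,-0.0276,0.0625,0.6,0,-1],[-0.003,-0.1174,-0.0276,0.0625,0.6,0,-1],[-0.003,-0.1174,-0.0276,0.0625,0.6,0,-1],[-0.003,-0.1174,-0.0276,0.0625,0.6,0,-1],[-0.003,-0.1174,-0.0276,0.0625,0.6,0,-1],[-0.003,-0.1174,-0.0276,0.0625,0.6,0,-1],[-0.003,-0.1174,-0.0276,0.0625,0.6,0,-1],[-0.003,-0.1174,-0.0276,0,0,0,-1],[-0.003,-0.1174,-0.0276,0,0,0,-1],[-0.003,-0.1174,-0.0276,0,0,0,-1],[-0.003,-0.1174,-0.0276,0,0,0,-1],[-0.003,-0.1174,-0.0276,0,0,0,-1],[-0.003,-0.1174,-0.0276,0,0,0,-1],[-0.003,-0.1174,-0.0276,0,0,0,-1],[-0.003,-0.1174,-0.0276,0,0,0,-1],[-0.003,-0.1174,-0.0276,0,0,0,-1],[0,0,0,0,0,0,-1]]}}

```text
time_s: 14.25
tool_pos: [455.9, -262.4, 194.8]
tool_rot: [0.744, 0.669, -0.002, -0.002]
ft_force: [1.0, 0.1, -0.6]
gripper_width: 1.001
```

Run:
```python
from h import *
s=sense();p=s["tool_pos"];M=R.from_quat(s["tool_rot"]).as_matrix();print(s["time_s"],p,M)
print("to drum",np.array([456.8,-259.4,30])-p,"tilt fix deg",np.degrees(np.cross(M[:,2],[0,0,-1])))
```

```text
14.25 [ 455.884 -262.381  194.771] [[ 0.106  0.994 -0.005]
 [ 0.994 -0.106  0.   ]
 [-0.    -0.005 -1.   ]]
to drum [   0.916    2.981 -164.771] tilt fix deg [-0.012 -0.304 -0.   ]
```

>>> {"method": "send_rows", "body": {"rows": [[0.005,0.015,-0.09,0,-0.06,0,-1],[0,0,-0.1,0,0,0,-1],[0,0,-0.1,0,0,0,-1],[0,0,-0.1,0,0,0,-1],[0,0,-0.1,0,0,0,-1],[0,0,-0.1,0,0,0,-1],[0,0,-0.1,0,0,0,-1],[0,0,-0.1,0,0,0,-1],[0,0,-0.04,0,0,0,-1],[0,0,0,0,0,0,-1],[0,0,0,0,0,0,1],[0,0,0,0,0,0,1],[0,0,0,0,0,0,1],[0,0,0,0,0,0,1],[0,0,0,0,0,0,1],[0,0,0,0,0,0,1]]}}

```text
time_s: 15.85
tool_pos: [458.2, -257.6, 32.3]
tool_rot: [0.743, 0.67, 0.001, 0.002]
ft_force: [-1.4, 0.8, 6.1]
gripper_width: 0.725
```

Run:
```python
from h import *
s=sense();p=s["tool_pos"];M=R.from_quat(s["tool_rot"]).as_matrix();print(s["time_s"],p,M,s["gripper_width"]*85,s["ft_force"])
T=O+(p[2]+255)*A;print("target",T,"d",T-p)
```

```text
15.85 [ 458.225 -257.57    32.254] [[ 0.103  0.995  0.004]
 [ 0.995 -0.103 -0.002]
 [-0.001  0.004 -1.   ]] 61.613670654001716 [-1.419  0.822  6.127]
target [466.735 186.181 304.762] d [  8.509 443.751 272.508]
```

>>> {"method": "send_rows", "body": {"rows": [[0,0,0.17,0,0,0,1],[0,0,0.17,0,0,0,1],[0,0,0.17,0,0,0,1],[0,0,0.17,0,0,0,1],[0,0,0.17,0,0,0,1],[0,0,0.17,0,0,0,1],[0,0,0.17,0,0,0,1],[0,0,0.17,0,0,0,1],[0,0.125,0,0,0,0,1],[0,0.125,0,0,0,0,1],[0,0.125,0,0,0,0,1],[0,0.125,0,0,0,0,1],[0,0.125,0,0,0,0,1],[0,0.125,0,0,0,0,1],[0,0.125,0,0,0,0,1],[0,0.125,0,0,0,0,1],[0,0.125,0,0,0,0,1],[0,0.125,0,0,0,0,1],[0,0.125,0,0,0,0,1],[0,0.125,0,0,0,0,1]]}}

```text
time_s: 17.85
tool_pos: [457.1, 43.9, 303.4]
tool_rot: [0.743, 0.67, 0.001, 0.001]
ft_force: [-0.3, -0.3, -1.6]
gripper_width: 0.72
```

>>> {"method": "send_rows", "body": {"rows": [[0.004,0.08,0,-0.063,-0.6,0,1],[0.004,0.08,0,-0.063,-0.6,0,1],[0.004,0.08,0,-0.063,-0.6,0,1],[0.004,0.08,0,-0.063,-0.6,0,1],[0.004,0.08,0,-0.063,-0.6,0,1],[0.004,0.08,0,-0.063,-0.6,0,1],[0.004,0.08,0,-0.063,-0.6,0,1],[0.004,0.08,0,-0.063,-0.6,0,1],[0.004,0.08,0,-0.063,-0.6,0,1],[0,0,0,-0.063,-0.6,0,1],[0,0,0,0,0,0,1],[0,0,0,0,0,0,1]]}}

```text
time_s: 19.05
tool_pos: [464.2, 186.8, 303.2]
tool_rot: [0.717, 0.647, 0.174, 0.194]
ft_force: [0.2, 0.1, -1.4]
gripper_width: 0.722
```

```bash
cat >> h.py <<'E'
def st(h):  # h = TCP height above the part's underside
    s=sense();p=s["tool_pos"];M=R.from_quat(s["tool_rot"]).as_matrix();d=p-O
    print(s["time_s"],p,s["joint_pos"],"F",s["ft_force"],"w",s["gripper_width"]*85)
    print("part s",d@A-h,"latX",d@X,"latY",d@Y,"rotfix deg",np.degrees(np.cross(M[:,2],-A)),"yaw err",np.degrees(np.arcsin(M[:,0]@X)))
    return p,M
E
python3 - <<'E'
from h import *
p,M=st(32.3)
T=O+(32.3+190)*A;print("to s=190:",T-p)
E
```

```text
19.05 [464.176 186.809 303.229] [ 0.56  -0.114 -0.402  0.853 -0.316  0.593] F [ 0.185  0.122 -1.375] w 61.40123213705899
part s 254.85091196437088 latX -3.0262430010804886 latY 0.4367023256145618 rotfix deg [ 0.005  0.245 -0.012] yaw err -0.11522522181921827
to s=190: [ 34.84   -4.039 -54.717]
```

>>> {"method": "send_rows", "body": {"rows": [[0.03,-0.0034,-0.045,0,0.05,0,1],[0.03,-0.0034,-0.045,0,0,0,1],[0.03,-0.0034,-0.045,0,0,0,1],[0.03,-0.0034,-0.045,0,0,0,1],[0.03,-0.0034,-0.045,0,0,0,1],[0.03,-0.0034,-0.045,0,0,0,1],[0,0,0,0,0,0,1],[0,0,0,0,0,0,1]]}}

```text
time_s: 19.85
tool_pos: [500.8, 182.6, 248.8]
tool_rot: [0.717, 0.647, 0.173, 0.193]
ft_force: [0.1, 0.1, -1.3]
gripper_width: 0.723
```

Run:
```python
from h import *
p,M=st(32.3);z=M[:,2]
r=[(cyl(p+z*32.3-1.4*X,32),(0,0,255)),(cyl(p-z*7.7-1.4*X,32),(0,0,255)),(cyl(O+115*A,26),(0,200,0)),(O+155*A+np.outer([-12,12],X),(255,255,0))]
a=overlay("top",r,(210,190,310,290),4);b=overlay("scene",r,(220,170,320,270),4)
cv2.imwrite("pics/b7.png",np.hstack([a,b]))
```

```text
19.85 [500.755 182.58  248.8  ] [ 0.504 -0.032 -0.473  0.688 -0.291  0.541] F [ 0.088  0.054 -1.257] w 61.45851909824907
part s 189.31326478324985 latX 1.6581919624412595 latY 0.05341668729441459 rotfix deg [0.055 0.03  0.029] yaw err -0.09253689607751843
```

View pics/b7.png

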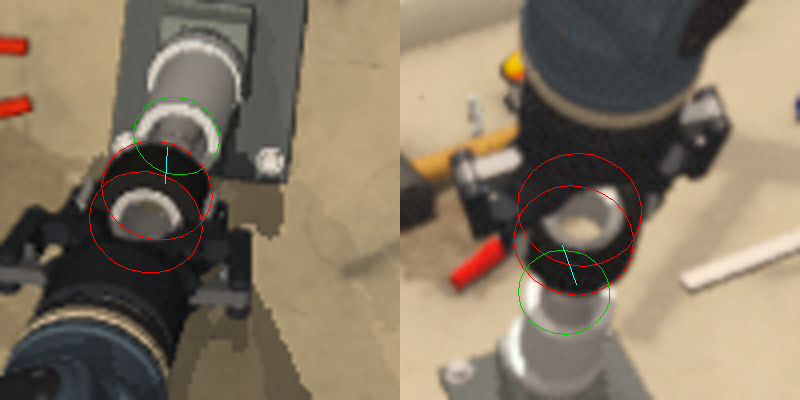

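The tyre outline agrees with the drawn rings in both views, within ~1 mm. I'll slide the drum down the axis.

>>> {"method": "send_rows", "body": {"rows": [[0.0125,-0.0013,-0.0216,0,0,0,1],[0.0125,-0.0013,-0.0216,0,0,0,1],[0.0125,-0.0013,-0.0216,0,0,0,1],[0.0125,-0.0013,-0.0216,0,0,0,1],[0.0125,-0.0013,-0.0216,0,0,0,1],[0.0125,-0.0013,-0.0216,0,0,0,1],[0,0,0,0,0,0,1]]}}

```text
time_s: 20.65
tool_pos: [515.7, 181.0, 222.3]
tool_rot: [0.717, 0.647, 0.173, 0.193]
ft_force: [-0.4, 0.4, -1.3]
gripper_width: 0.724
```

>>> {"method": "send_rows", "body": {"rows": [[0.0125,-0.0013,-0.0216,0,0,0,1],[0.0125,-0.0013,-0.0216,0,0,0,1],[0.0125,-0.0013,-0.0216,0,0,0,1],[0.0125,-0.0013,-0.0216,0,0,0,1],[0,0,0,0,0,0,1]]}}

```text
time_s: 21.15
tool_pos: [525.8, 180.0, 205.1]
tool_rot: [0.717, 0.647, 0.173, 0.193]
ft_force: [0.8, 0.5, -3.0]
gripper_width: 0.722
```

Run:
```python
from h import *
st(32.3)
```

```text
21.15 [525.817 179.968 205.115] [ 0.47   0.039 -0.525  0.557 -0.277  0.51 ] F [ 0.827  0.482 -2.967] w 61.367113863469115
part s 138.88950927197686 latX 1.646853224406496 latY 0.07389611392962482 rotfix deg [0.058 0.022 0.032] yaw err -0.10384963253390794
```

>>> {"method": "send_rows", "body": {"rows": [[0.0125,-0.0013,-0.0216,0,0,0,1],[0.0125,-0.0013,-0.0216,0,0,0,1],[0.0125,-0.0013,-0.0216,0,0,0,1],[0.0125,-0.0013,-0.0216,0,0,0,1],[0.004,-0.0004,-0.007,0,0,0,1],[0,0,0,0,0,0,1]]}}

```text
time_s: 21.75
tool_pos: [536.7, 178.9, 186.9]
tool_rot: [0.717, 0.647, 0.173, 0.193]
ft_force: [-0.3, 1.0, -3.1]
gripper_width: 0.72
```

Run:
```python
from h import *
st(32.3);print(sense()["ft_torque"])
```

```text
21.75 [536.729 178.897 186.924] [ 0.457  0.071 -0.543  0.502 -0.271  0.497] F [-0.269  0.952 -3.149] w 61.168806237250216
part s 117.6564689090083 latX 2.051206004772002 latY 0.14937240930254825 rotfix deg [0.054 0.054 0.028] yaw err -0.09234324534337846
[0.105 0.943 0.023]
```

>>> {"method": "send_rows", "body": {"rows": [[0,0,0,0,0,0,-1],[0,0,0,0,0,0,-1],[0,0,0,0,0,0,-1],[0,0,0,0,0,0,-1],[0,0,0,0,0,0,-1],[-0.0373,0.004,0.065,0,0,0,-1],[-0.0373,0.004,0.065,0,0,0,-1],[-0.0373,0.004,0.065,0,0,0,-1],[-0.0373,0.004,0.065,0,0,0,-1],[-0.0373,0.004,0.065,0,0,0,-1],[-0.0373,0.004,0.065,0,0,0,-1],[-0.0373,0.004,0.065,0,0,0,-1],[-0.0373,0.004,0.065,0,0,0,-1],[-0.0373,0.004,0.065,0,0,0,-1],[0,0,0,0,0,0,-1]]}}

```text
time_s: 23.25
tool_pos: [469.6, 186.7, 306.2]
tool_rot: [0.717, 0.647, 0.175, 0.193]
ft_force: [0.4, 0.5, 0.3]
gripper_width: 0.999
```

>>> {"method": "send_rows", "body": {"rows": [[-0.008,-0.1,0,0.063,0.6,0,-1],[-0.008,-0.1,0,0.063,0.6,0,-1],[-0.008,-0.1,0,0.063,0.6,0,-1],[-0.008,-0.1,0,0.063,0.6,0,-1],[-0.008,-0.1,0,0.063,0.6,0,-1],[-0.008,-0.1,0,0.063,0.6,0,-1],[-0.008,-0.1,0,0.063,0.6,0,-1],[-0.008,-0.1,0,0.063,0.6,0,-1],[-0.008,-0.1,0,0.063,0.6,0,-1],[-0.008,-0.1,0,0.063,0.6,0,-1],[0,-0.1,-0.1,0,0,-0.75,-1],[0,-0.1,-0.1,0,0,-0.75,-1],[0,-0.1,-0.1,0,0,-0.75,-1],[0,0,-0.1,0,0,-0.75,-1],[0,0,-0.1,0,0,0,-1],[0,0,-0.1,0,0,0,-1],[0,0,-0.1,0,0,0,-1],[0,0,0,0,0,0,-1]]}}

```text
time_s: 25.05
tool_pos: [451.9, -73.7, 161.5]
tool_rot: [0.824, 0.567, -0.002, -0.002]
ft_force: [-0.7, -0.1, 0.7]
gripper_width: 1.0
```

Run:
```python
from h import *
p,M=st(0);print(M,np.array([443.3,-77.5,61])-p,np.degrees(np.arctan2(M[1,0],M[0,0])),np.degrees(np.cross(M[:,2],[0,0,-1])))
r=[(cyl(O+115*A,32),(0,0,255)),(cyl(O+155*A,32),(0,0,255)),(O+155*A+np.outer([-12,12],X),(255,255,0))]
a=overlay("top",r,(210,170,310,280),4);b=overlay("scene",r,(230,180,330,290),4)
cv2.imwrite("pics/b8.png",np.hstack([a,b]))
```

```text
25.05 [451.887 -73.724 161.497] [-0.161  0.182 -0.332  1.063 -0.     0.204] F [-0.705 -0.139  0.672] w 85.01538275146706
part s 156.8410023371911 latX -60.863688094382645 latY -259.9482767761785 rotfix deg [ -3.042 -28.799  -0.   ] yaw err 12.829404122549098
[[ 0.357  0.934 -0.007]
 [ 0.934 -0.357  0.001]
 [-0.002 -0.006 -1.   ]] [  -8.587   -3.776 -100.497] 69.08664022930503 [-0.04  -0.373 -0.   ]
```

View pics/b8.png

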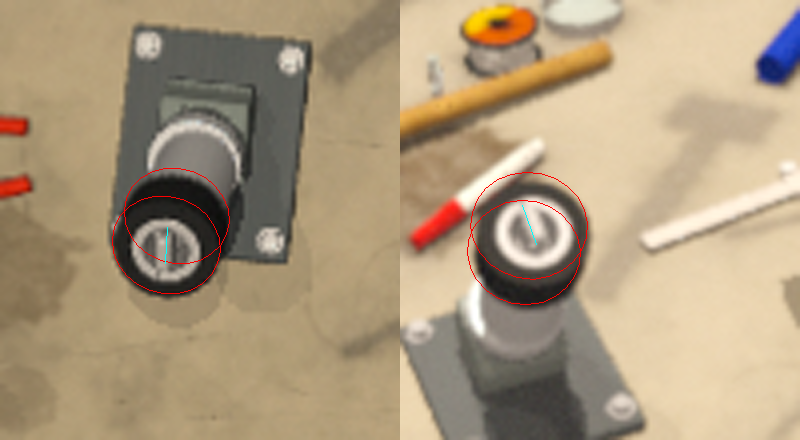

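The drum is seated: both rims match the rings at z = 115 and 155, and the head shows in the hub at top crop (165,245). Now I'll grasp the cap.

>>> {"method": "send_rows", "body": {"rows": [[-0.043,-0.019,-0.0525,0,-0.075,0,-1],[0,0,-0.05,0,0,0,-1],[0,0,-0.05,0,0,0,-1],[0,0,-0.05,0,0,0,-1],[0,0,-0.05,0,0,0,-1],[0,0,-0.05,0,0,0,-1],[0,0,-0.05,0,0,0,-1],[0,0,-0.05,0,0,0,-1],[0,0,-0.05,0,0,0,-1],[0,0,-0.05,0,0,0,-1],[0,0,0,0,0,0,-1],[0,0,0,0,0,0,1],[0,0,0,0,0,0,1],[0,0,0,0,0,0,1],[0,0,0,0,0,0,1],[0,0,0,0,0,0,1],[0,0,0,0,0,0,1],[0,0,0,0,0,0,1],[0,0,0,0,0,0,1]], "grip_force": 60}}

```text
time_s: 27.05
tool_pos: [445.2, -77.7, 64.2]
tool_rot: [0.824, 0.567, 0.002, 0.002]
ft_force: [-1.3, -0.0, 6.1]
gripper_width: 0.248
```

Run:
```python
from h import *
p,M=st(0);print(np.degrees(np.arctan2(M[1,0],M[0,0])),np.degrees(np.cross(M[:,2],[0,0,-1])),sense()["ft_torque"])
```

```text
27.05 [445.202 -77.665  64.23 ] [-0.173  0.264 -0.512  0.789  0.001  0.192] F [-1.319 -0.016  6.051] w 21.04025452244362
part s 75.72299937211413 latX -114.87438549243547 latY -264.5661341698611 rotfix deg [ -2.989 -28.201  -0.006] yaw err 12.914537240449034
69.10037206265723 [0.022 0.317 0.   ] [-0.052  0.158 -0.049]
```

>>> {"method": "send_rows", "body": {"rows": [[0,0,0.173,0,0,0,1],[0,0,0.173,0,0,0,1],[0,0,0.173,0,0,0,1],[0,0,0.173,0,0,0,1],[0,0,0.173,0,0,0,1],[0,0,0.173,0,0,0,1],[0,0,0.173,0,0,0,1],[0.0094,0.12,0,0,0,0.745,1],[0.0094,0.12,0,0,0,0.745,1],[0.0094,0.12,0,0,0,0.745,1],[0.0094,0.12,0,0,0,0.745,1],[0.0094,0.12,0,0,0,0,1],[0.0094,0.12,0,0,0,0,1],[0.0094,0.12,0,0,0,0,1],[0.0094,0.12,0,0,0,0,1],[0.0094,0.12,0,0,0,0,1],[0.0094,0.12,0,0,0,0,1],[0.0094,0.12,0,0,0,0,1],[0,0,0,0,0,0,1]]}}

```text
time_s: 28.95
tool_pos: [465.5, 188.6, 305.4]
tool_rot: [0.742, 0.67, 0.002, 0.001]
ft_force: [0.3, 0.1, -1.3]
gripper_width: 0.249
```

>>> {"method": "send_rows", "body": {"rows": [[0,0,0,-0.063,-0.6,0,1],[0,0,0,-0.063,-0.6,0,1],[0,0,0,-0.063,-0.6,0,1],[0,0,0,-0.063,-0.6,0,1],[0,0,0,-0.063,-0.6,0,1],[0,0,0,-0.063,-0.6,0,1],[0,0,0,-0.063,-0.6,0,1],[0,0,0,-0.063,-0.6,0,1],[0,0,0,-0.063,-0.6,0,1],[0,0,0,-0.063,-0.6,0,1],[0,0,0,0,0,0,1],[0,0,0,0,0,0,1]]}}

```text
time_s: 30.15
tool_pos: [465.1, 186.1, 305.9]
tool_rot: [0.717, 0.646, 0.176, 0.194]
ft_force: [1.1, -0.4, -0.9]
gripper_width: 0.247
```

Run:
```python
from h import *
p,M=st(64.2)
T=O+(64.2+190)*A+1.9*X;print("to s=190:",T-p)
```

```text
30.15 [465.074 186.143 305.933] [ 0.557 -0.116 -0.398  0.856 -0.314  0.592] F [ 1.072 -0.432 -0.863] w 20.95896133104191
part s 224.8114449502462 latX -0.8418625076290549 latY -0.1321062689400807 rotfix deg [-0.056  0.353 -0.054] yaw err -0.01520638917567241
to s=190: [ 19.725  -1.87  -28.846]
```

>>> {"method": "send_rows", "body": {"rows": [[0.0247,-0.0023,-0.036,0,0.07,0,1],[0.0247,-0.0023,-0.036,0,0,0,1],[0.0247,-0.0023,-0.036,0,0,0,1],[0.0247,-0.0023,-0.036,0,0,0,1],[0,0,0,0,0,0,1],[0,0,0,0,0,0,1]]}}

```text
time_s: 30.75
tool_pos: [485.3, 184.4, 276.7]
tool_rot: [0.718, 0.646, 0.173, 0.192]
ft_force: [-0.2, -0.6, -0.2]
gripper_width: 0.247
```

Run:
```python
from h import *
p,M=st(64.2);z=M[:,2]
for n in("top","scene"):
    g=grab_frame(n);f=g["frame"];h=cv2.cvtColor(f,cv2.COLOR_BGR2HSV)
    c0=p+z*64.2;q=proj(g,cyl(c0,28));qt=proj(g,cyl(p+z*28.2,28))
    hull=cv2.convexHull(np.vstack([q,qt]).astype(np.float32))[:,0]
    x,y=(hull.min(0)-10).astype(int);X2,Y2=(hull.max(0)+10).astype(int)
    print(n,"pred bbox",hull.min(0),hull.max(0),"centre",proj(g,c0),"px per mm X",proj(g,c0+X)-proj(g,c0),"Y",proj(g,c0+Y)-proj(g,c0))
    m=((h[...,2]>100)&(h[...,1]<45))[y:Y2,x:X2].astype(np.uint8)
    for r in m: print("".join(".#"[v] for v in r))
    print("origin",x,y)
    cv2.imwrite(f"pics/{n}9.png",f)
```

```text
30.75 [485.293 184.389 276.682] [ 0.525 -0.072 -0.434  0.772 -0.299  0.563] F [-0.165 -0.588 -0.17 ] w 21.034156370990353
part s 189.33931040894845 latX 2.1118780991230115 latY 0.2361954229726729 rotfix deg [-0.028  0.027 -0.017] yaw err -0.008961591694270903
top pred bbox [233.788 225.595] [260.739 254.604] centre [[248.664 236.533]] px per mm X [[ 0.018 -0.387]] Y [[-0.431 -0.047]]
......................................######..#
.......................................####..#.
.........................................##....
...............................................
...............................................
...............................................
...............................................
...............................................
...............................................
...............##..............................
...............##.......########...............
...............#.......##########..............
...............#......#######..####............
....................###########.####...........
..................###############..#.....
[... 3594 characters left out ...]
..............############.......###............
...............####################.............
...............###################..............
...............###################..............
................#################...............
.................################...............
.................###############................
..................##############................
...................###########..................
....................#########...................
.......................###......................
................................................
................................................
..........#.....................................
origin 239 199
```

The hub sits behind the cap in both views, so the silhouette can't be resolved by mask. The estimated lateral error is ~1 mm against ±2–2.5 mm of clearance, so I'll go in gently and watch the force.

>>> {"method": "send_rows", "body": {"rows": [[0.0125,-0.0023,-0.0216,0,0,0,1],[0.0125,-0.0013,-0.0216,0,0,0,1],[0.0125,-0.0013,-0.0216,0,0,0,1],[0.0125,-0.0013,-0.0216,0,0,0,1],[0.005,-0.0005,-0.0087,0,0,0,1],[0.005,-0.0005,-0.0087,0,0,0,1],[0,0,0,0,0,0,1]]}}

```text
time_s: 31.55
tool_pos: [497.3, 183.1, 256.1]
tool_rot: [0.718, 0.646, 0.174, 0.192]
ft_force: [-0.1, -0.7, -0.9]
gripper_width: 0.247
```

Run:
```python
from h import *
st(64.2);print(sense()["ft_torque"])
```

```text
31.55 [497.29  183.08  256.138] [ 0.508 -0.043 -0.464  0.708 -0.291  0.546] F [-0.097 -0.726 -0.86 ] w 20.994133182543553
part s 165.51663504142198 latX 2.295368146638857 latY 0.18810082660677716 rotfix deg [-0.047  0.062 -0.031] yaw err -0.014477440085347631
[0.06  0.542 0.019]
```

>>> {"method": "send_rows", "body": {"rows": [[0.005,-0.0005,-0.0087,0,0,0,1],[0.005,-0.0005,-0.0087,0,0,0,1],[0.005,-0.0005,-0.0087,0,0,0,1],[0.005,-0.0005,-0.0087,0,0,0,1],[0,0,0,0,0,0,1]]}}

```text
time_s: 32.05
tool_pos: [501.3, 182.7, 249.1]
tool_rot: [0.718, 0.646, 0.174, 0.192]
ft_force: [-0.2, -0.5, -0.7]
gripper_width: 0.247
```

Run:
```python
from h import *
st(64.2);print(sense()["ft_force"]@A)
```

```text
32.05 [501.255 182.676 249.132] [ 0.502 -0.033 -0.473  0.687 -0.289  0.541] F [-0.188 -0.517 -0.696] w 21.0275452511025
part s 157.45757880284174 latX 2.2458559217939373 latY 0.20113779716712823 rotfix deg [-0.048  0.058 -0.031] yaw err -0.016703813904081433
-0.5367431212576875
```

>>> {"method": "send_rows", "body": {"rows": [[0.005,-0.0005,-0.0087,0,0,0,1],[0.005,-0.0005,-0.0087,0,0,0,1],[0.005,-0.0005,-0.0087,0,0,0,1],[0.005,-0.0005,-0.0087,0,0,0,1],[0,0,0,0,0,0,1]]}}

```text
time_s: 32.55
tool_pos: [505.7, 182.3, 243.1]
tool_rot: [0.718, 0.646, 0.174, 0.193]
ft_force: [-3.0, -0.8, 7.5]
gripper_width: 0.247
```

Run:
```python
from h import *
st(64.2);print(sense()["ft_force"]@A)
```

```text
32.55 [505.704 182.289 243.1  ] [ 0.497 -0.023 -0.481  0.665 -0.287  0.535] F [-2.992 -0.82   7.496] w 20.988722999394433
part s 150.00294881147147 latX 3.0984025283635086 latY 0.28074444911805846 rotfix deg [-0.048  0.161 -0.037] yaw err 0.010461623638526787
7.935750817991569
```

>>> {"method": "send_rows", "body": {"rows": [[0.005,-0.0005,-0.0087,0,0,0,1],[0.005,-0.0005,-0.0087,0,0,0,1],[0.0025,-0.0003,-0.0043,0,0,0,1],[0,0,0,0,0,0,1],[0,0,0,0,0,0,1]]}}

```text
time_s: 33.05
tool_pos: [508.2, 182.0, 239.3]
tool_rot: [0.717, 0.646, 0.175, 0.193]
ft_force: [-7.1, -2.2, 10.4]
gripper_width: 0.247
```

Run:
```python
from h import *
st(64.2);print(sense()["ft_force"]@A,sense()["ft_torque"])
```

```text
33.05 [508.179 182.038 239.264] [ 0.493 -0.017 -0.486  0.653 -0.286  0.532] F [-7.066 -2.223 10.372] w 20.975910460530134
part s 145.43791740900218 latX 3.3354474364755933 latY 0.28997282374575295 rotfix deg [-0.055  0.193 -0.043] yaw err 0.013494268903748883
12.377174205541197 [-0.596  0.453 -0.373]
```

>>> {"method": "send_rows", "body": {"rows": [[0.0035,-0.0004,-0.0104,0,0.01,0,1],[0.0035,-0.0004,-0.0104,0,0.01,0,1],[0,0,0,0,0,0,1],[0,0,0,0,0,0,1]]}}

```text
time_s: 33.45
tool_pos: [510.1, 182.6, 237.6]
tool_rot: [0.717, 0.646, 0.176, 0.193]
ft_force: [-20.4, -1.4, 29.2]
gripper_width: 0.245
```

Run:
```python
from h import *
st(64.2);print(sense()["ft_force"]@A,sense()["ft_force"]@X,sense()["ft_torque"])
```

```text
33.45 [510.055 182.627 237.607] [ 0.492 -0.014 -0.489  0.644 -0.284  0.531] F [-20.445  -1.398  29.238] w 20.85785354362164
part s 143.10051852493717 latX 4.070002430351129 latY 1.0713902882309718 rotfix deg [-0.165  0.289 -0.112] yaw err 0.057823489051915575
35.407904721378266 -2.87011072253453 [-0.567  1.122 -0.583]
```

The force jump to 35 N means the seat is on its stop. Allowing for ~3.2 N of stack weight, the earlier 12.4 N was d ≈ 9.5 mm. I'll back off to the middle of the 8–13 mm window.

>>> {"method": "send_rows", "body": {"rows": [[-0.0055,0.0005,0.0055,0,0,0,1],[-0.0055,0.0005,0.0055,0,0,0,1],[0,0,0,0,0,0,1],[0,0,0,0,0,0,1]]}}

```text
time_s: 33.85
tool_pos: [508.2, 182.7, 238.4]
tool_rot: [0.718, 0.646, 0.175, 0.193]
ft_force: [-5.7, -0.6, 11.9]
gripper_width: 0.249
```

Run:
```python
from h import *
st(64.2);print(sense()["ft_force"]@A,sense()["ft_force"]@X,sense()["ft_torque"])
```

```text
33.85 [508.16  182.663 238.378] [ 0.494 -0.016 -0.488  0.649 -0.285  0.533] F [-5.65  -0.64  11.892] w 21.183032775536347
part s 144.71220622789582 latX 2.8193618488625543 latY 0.9095198974536118 rotfix deg [-0.12   0.223 -0.082] yaw err 0.05067978927300669
13.073390666741332 1.1350922982960259 [-0.178 -0.197 -0.236]
```

>>> {"method": "send_rows", "body": {"rows": [[-0.0004,0.0004,-0.0003,-0.497,0.0525,0.866,1],[-0.0004,0.0004,-0.0003,-0.497,0.0525,0.866,1],[-0.0004,0.0004,-0.0003,-0.497,0.0525,0.866,1],[-0.0004,0.0004,-0.0003,-0.497,0.0525,0.866,1],[0,0,0,0,0,0,1]]}}

```text
time_s: 34.35
tool_pos: [507.6, 183.2, 237.8]
tool_rot: [0.593, 0.762, 0.139, 0.22]
ft_force: [-5.5, 0.5, 11.8]
gripper_width: 0.244
```

Run:
```python
from h import *
st(64.2);print(sense()["ft_force"]@A,sense()["ft_force"]@X,sense()["ft_force"]@Y,sense()["ft_torque"])
```

```text
34.35 [507.555 183.234 237.797] [ 0.495 -0.016 -0.489  0.65  -0.285  0.182] F [-5.543  0.46  11.8  ] w 20.712373332128905
part s 144.54051991064824 latX 1.9565578784731001 latY 1.413701894058923 rotfix deg [-0.145  0.147 -0.092] yaw err -20.142605291042372
12.99788944578724 1.0816989374183212 -0.12158198502747963 [0.068 0.135 0.208]
```

>>> {"method": "send_rows", "body": {"rows": [[-0.0004,0.0003,-0.0002,-0.497,0.0525,0.866,1],[-0.0004,0.0003,-0.0002,-0.497,0.0525,0.866,1],[-0.0004,0.0003,-0.0002,-0.497,0.0525,0.866,1],[-0.0004,0.0003,-0.0002,-0.497,0.0525,0.866,1],[-0.0004,0.0003,-0.0002,-0.497,0.0525,0.866,1],[-0.0004,0.0003,-0.0002,-0.497,0.0525,0.866,1],[-0.0004,0.0003,-0.0002,-0.497,0.0525,0.866,1],[-0.0004,0.0003,-0.0002,-0.497,0.0525,0.866,1],[0,0,0,0,0,0,1]]}}

```text
time_s: 35.25
tool_pos: [506.5, 184.3, 237.1]
tool_rot: [0.297, 0.919, 0.055, 0.253]
ft_force: [-7.2, 3.6, 10.0]
gripper_width: 0.25
```

Run:
```python
from h import *
st(64.2);print(sense()["ft_force"]@A,sense()["ft_force"]@X,sense()["ft_force"]@Y,sense()["ft_torque"])
```

```text
35.25 [506.509 184.258 237.107] [ 0.498 -0.016 -0.489  0.651 -0.285 -0.514] F [-7.201  3.575 10.007] w 21.249274054756867
part s 144.51649473205003 latX 0.6182365192702561 latY 2.3229005047340867 rotfix deg [-0.181  0.055 -0.107] yaw err -60.15374283056137
12.432771600681168 -1.5237747491542588 2.80286481839293 [0.751 0.716 0.482]
```

>>> {"method": "send_rows", "body": {"rows": [[-0.0004,0.0005,-0.0002,-0.497,0.0525,0.866,1],[-0.0004,0.0005,-0.0002,-0.497,0.0525,0.866,1],[-0.0004,0.0005,-0.0002,-0.497,0.0525,0.866,1],[-0.0004,0.0005,-0.0002,-0.497,0.0525,0.866,1],[0,0,0,-0.497,0.0525,0.866,1],[0,0,0,-0.497,0.0525,0.866,1],[0,0,0,0,0,0,1]]}}

```text
time_s: 35.95
tool_pos: [505.5, 184.4, 236.3]
tool_rot: [0.049, 0.965, -0.013, 0.258]
ft_force: [-10.3, 2.6, 9.5]
gripper_width: 0.243
```

Run:
```python
from h import *
st(64.2);print(sense()["ft_force"]@A,sense()["ft_force"]@X,sense()["ft_force"]@Y,sense()["ft_torque"]@A)
M=R.from_quat(sense()["tool_rot"]).as_matrix();print(M[:,0]@X,M[:,0]@Y)
```

```text
35.95 [505.482 184.43  236.27 ] [ 0.499 -0.015 -0.49   0.652 -0.285 -1.036] F [-10.304   2.565   9.536] w 20.637305531090547
part s 144.31072013233518 latX -0.7001008330116729 latY 2.3870282897791952 rotfix deg [-0.135 -0.041 -0.075] yaw err -88.94149544906948
13.51379065862851 -4.340263484723233 1.474064542373511 0.12342508290192522
-0.9998293533187752 -0.0034710207536327335
```

>>> {"method": "send_rows", "body": {"rows": [[-0.006,0.0006,0.008,0,0,0,1],[-0.006,0.0006,0.008,0,0,0,1],[-0.005,0.0005,0.0087,0,0,0,1],[0,0,0,0,0,0,1]]}}

```text
time_s: 36.35
tool_pos: [502.4, 184.6, 241.3]
tool_rot: [0.05, 0.965, -0.013, 0.258]
ft_force: [-5.8, 2.2, 8.1]
gripper_width: 0.248
```

Run:
```python
from h import *
st(64.2);F=sense()["ft_force"];print(F@A,F@X,F@Y,sense()["ft_torque"]@A)
```

```text
36.35 [502.382 184.592 241.298] [ 0.504 -0.023 -0.485  0.667 -0.288 -1.028] F [-5.766  2.224  8.14 ] w 21.080020032040526
part s 150.21454290532705 latX -0.872023687086455 latY 2.223959832706606 rotfix deg [-0.106 -0.011 -0.06 ] yaw err -88.96148756943126
10.031342535777288 -1.0990757297963814 1.6090963391109465 0.01798517229859554
```

>>> {"method": "send_rows", "body": {"rows": [[-0.0025,0.0003,0.0043,0,0,0,1],[-0.0025,0.0003,0.0043,0,0,0,1],[0,0,0,0,0,0,1]]}}

```text
time_s: 36.65
tool_pos: [501.7, 184.6, 242.3]
tool_rot: [0.05, 0.965, -0.013, 0.258]
ft_force: [1.9, 3.3, 0.8]
gripper_width: 0.25
```

Run:
```python
from h import *
st(64.2);F=sense()["ft_force"];print(F@A,F@X,F@Y,sense()["ft_torque"]@A)
```

```text
36.65 [501.684 184.564 242.324] [ 0.505 -0.025 -0.483  0.671 -0.289 -1.027] F [1.887 3.312 0.764] w 21.28192839016493
part s 151.44827219480385 latX -0.9576222169811262 latY 2.1234708216127824 rotfix deg [-0.071 -0.033 -0.038] yaw err -88.96100928572952
-0.10239208169040136 1.7071505815284487 3.490600156896504 -0.008901421522272116
```

The axial force fell from 10 to 0 N within 1.2 mm, at d ≈ 4–5 mm, where the notch should lock it. A non-notched head would rest at 8 mm. I'll open and retreat along the axis.

>>> {"method": "send_rows", "body": {"rows": [[0,0,0,0,0,0,-1],[0,0,0,0,0,0,-1],[0,0,0,0,0,0,-1],[0,0,0,0,0,0,-1],[0,0,0,0,0,0,-1],[0,0,0,0,0,0,-1],[0,0,0,0,0,0,-1],[-0.0373,0.004,0.065,0,0,0,-1],[-0.0373,0.004,0.065,0,0,0,-1],[-0.0373,0.004,0.065,0,0,0,-1],[-0.0373,0.004,0.065,0,0,0,-1],[-0.0373,0.004,0.065,0,0,0,-1],[-0.0373,0.004,0.065,0,0,0,-1],[-0.02,-0.15,0.05,0,0,0,-1],[-0.02,-0.15,0.05,0,0,0,-1],[-0.02,-0.15,0.05,0,0,0,-1],[-0.02,-0.15,0.05,0,0,0,-1],[-0.02,-0.15,0.05,0,0,0,-1],[0,0,0,0,0,0,-1],[0,0,0,0,0,0,-1]]}}

```text
time_s: 38.65
tool_pos: [436.5, 37.9, 370.4]
tool_rot: [0.052, 0.965, -0.014, 0.258]
ft_force: [-0.5, 0.2, 0.2]
gripper_width: 0.999
```

Run:
```python
from h import *
s=sense();print(s["time_s"],s["tool_pos"],s["ft_force"])
P={}
for d in(0,5,8):
    c=O+(155-d)*A; P[d]=c
for n in("top","scene"):
    g=grab_frame(n);f=g["frame"];cv2.imwrite(f"pics/{n}10.png",f);h=cv2.cvtColor(f,cv2.COLOR_BGR2HSV)
    c=P[5];e=proj(g,np.array([c+70*A+31*Y,c+70*A-31*Y,c+70*A+11*X,c+70*A-11*X,c+36*A,c]))
    print(n,"pred bar ends/sides/capctr/underside",e)
    x,y=(e.mean(0)-20).astype(int)
    for yy in range(y,y+42):print("".join("@#+-. "[min(5,v//43)] if sat<60 else "o" for v,sat in zip(h[yy,x:x+42,2],h[yy,x:x+42,1])))
    print(x,y)
```

```text
38.65 [436.499  37.878 370.435] [-0.535  0.23   0.152]
top pred bar ends/sides/capctr/underside [[232.962 241.941]
 [260.194 244.921]
 [246.749 239.098]
 [246.374 247.728]
 [248.949 236.711]
 [251.368 229.92 ]]
ooooooooooo+++#@@@@##+++++++#@@@@@@@@@@##@
ooooooooooo+++#@@@#++-------+++@@@@@@@@@@@
ooooooooooo++#@@#++-------------#@@@@@@@@#
ooooooooooo++#@#++--------------+#@@@@@@@#
ooooooooooo+.#@+++--------------++#@@@@@@#
ooooooooooo+-##++---------------+++@o@@o@#
ooooooooooo-+#++---......-----+++++#@@@@@#
ooooooooooo-##++............--++++++@@@@@#
ooooooooooo+#+-..............--+++++#@@@##
oooooooooo+##-.................-++++#@o@##
oooooooooo+##...................+++++@@@##
oooooooooooo.....................+++#@@@##
ooooooooooo#++--..-..............-++#@@@##
oooooooooo#########++++--.-.......++#@@@@#
oooooooooo#################+++++--+#@@##@#
ooooooooo###########################@@oooo
ooooooooo##########################@@ooooo
ooooooooo##########################@oooooo
oooooooo###########################@oooooo
oooooooo###########################@oooooo
oooooooo#####################
[... 2196 characters left out ...]
oooo
oooo-ooo######################++++oooooooo
oooooooo###################++++++-oooooooo
oooooooo###############++++--++---oooooooo
ooooooo#+###########+++++-----+-+-oooooooo
ooooooo++#######++++++++-------++-oooooooo
ooooooo+++##+++++---------------++oooooooo
ooooooo#++++++--------+-----...-+#oooooooo
ooooooo#++++++-----------...  .-+#oooooooo
ooooooo#++++++------.....   ..-+#ooooooooo
ooooooo##+++++++---.    ....--++#ooooooooo
ooooooo##+++++++--.......---++++#ooooooooo
ooooooo@##+++++++-------+++++++#oooooooooo
oooooo#@@##+++++++++++++++++++#@oooooooooo
oooooo#@@@@#+++++++++++++++++#@@oooooooooo
ooooooo@@@@@#+++++++++++++++#@oooooooooooo
ooooooo@@@@@@##+++++++++++##@@@#oooooooooo
243 206
```

>>> {"method": "send_rows", "body": {"rows": [[0,0,0,0,0,0,-1],[0,0,0,0,0,0,-1],[0,0,0,0,0,0,-1],[0,0,0,0,0,0,-1],[0,0,0,0,0,0,-1],[0,0,0,0,0,0,-1],[0,0,0,0,0,0,-1],[0,0,0,0,0,0,-1]]}}

```text
time_s: 39.55
tool_pos: [436.5, 38.6, 370.1]
tool_rot: [0.051, 0.965, -0.014, 0.258]
ft_force: [0.6, 0.3, -0.1]
gripper_width: 0.998
```

Run:
```python
from h import *
b=(slice(205,290),slice(240,300))
d=cv2.absdiff(grab_frame("scene")["frame"][b],cv2.imread("pics/scene10.png")[b]).max();print("max change",d)
if d<25: print(sign_off())
```

```text
max change 15
the job is handed in; nothing more can be done
None
```

I loaded the spindle in the order asked (tube, black-tyred drum, locking cap) and handed the job in at about 40 s. My checks indicate the stack is clamped on the compressed spring; the sign-off reports no verdict.

**Tube and drum:** pictures taken after each release showed both seated, with their rims where they should be to within about 1 mm.

**Cap:** I pressed it down, turned it 90° and let it rise. The axial force then dropped from 10 N to 0 with the seat in by about 4–5 mm, where the notch should hold it. Without the notch it would have stopped at 8 mm.

**After release:** the cap's bar lay across the lean plane, where predicted for a locked cap. That part of the picture hardly changed over 0.9 s, and the arm was well clear. I did not move the tub, pliers or caliper.

**What went less well:**
- **Seat stop:** while pressing, I briefly drove the seat onto its stop at about 35 N, then backed off to the middle of the window before turning. That is under the 40 N limit, but harder than the "without forcing" you asked for.
- **Cap fit:** the cameras could not confirm the cap's alignment before insertion, so I relied on the force reading.
- **Last picture:** the 12-picture limit was already reached, so the final check is from pixel values, not a viewed image.

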